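# Lay up a metal billet and slide it onto the heating field

### The job

Lay the three loose metal discs one by one, flat and centred, on the round carrier plate: the copper disc (widest) at the bottom, the brass disc in the middle and the thick steel cap disc (smallest) on top, each set down gently and not dropped. Only when the stack is complete, take the plate by its upright grip and slide it, flat on the hearth and without lifting it, from the square mark until it stands centred on the round heating field, with the stack still centred on it. Leave the brush, the jar and the cup where they are.

Things in the scene. Friction and masses are not known exactly. Their poses are not given: they have to be found in the camera images.
- copper: copper disc, the widest of the three: 68 mm diameter, 16 mm thick, about 0.45 kg, lying flat on the bench. Origin at the centre of its underside, z up
- brass: brass disc: 64 mm diameter, 14 mm thick, about 0.35 kg, lying flat on the bench. Origin at the centre of its underside, z up
- cap: steel cap disc, the smallest and thickest: 60 mm diameter, 20 mm thick, about 0.4 kg, lying flat on the bench. Origin at the centre of its underside, z up
- plate: loose carrier plate of steel: flat round plate 130 mm in diameter and 6 mm thick, with a scribed circle of 70 mm about its centre (no recess), and a 6 mm thick, 30 mm wide tongue on its -x side that carries the upright wooden grip; about 0.65 kg. It starts on the square mark of the hearth. Origin at the centre of the round plate's underside, z up
- grip (a point): middle of the carrier plate's upright wooden grip, a block 30 mm (plate x) by 18 mm (plate y) that rises 40 mm above the tongue's top; it stands 115 mm from the plate's centre along the plate's -x. This point lies 30 mm above the plate's underside, 24 mm above the tongue's top and 16 mm below the grip's top; pinch it along the plate's y
- hearth: fixed flat white ceramic hearth, 180 mm (its x) by 380 mm (its y), 20 mm high; its top is smooth and level all over. Origin at the centre of its underside on the bench
- hot: round dark heating field, 152 mm in diameter with a lighter ring in it, flush with the hearth's top near one end of it. Origin at its centre, at the height of the hearth's top
- cool: square mark, dark outline of 152 mm side, flush with the hearth's top near the other end of it, 190 mm from the heating field centre to centre; the carrier plate starts on it. Origin at its centre, at the height of the hearth's top
- brush: bystander: wooden bench brush of 200 mm lying on the bench beyond the hearth, across the view of the robot. Origin under its middle
- jar: bystander: closed amber glass jar, 68 mm diameter, 85 mm high. Origin at the centre of its underside
- cup: bystander: steel cup, 76 mm diameter at the rim, 90 mm high. Origin at the centre of its underside
Mind the look-alikes: they are no part of the job. Of the things shaped like the cap, the steel one is meant.

How it is judged:
By the outcome, as a careful person would: the job done as asked, in the order asked, and still so for the second after the job is handed in, with the robot touching nothing.
It also fails if it takes over 72 s, if anything falls off the work surface, if the arm or the gripper's body presses on something with over 40 N, if the wrist force passes 120 N, or if a joint passes its speed limit or range.

### The arm

A 6-joint arm with a two-finger parallel gripper is mounted at the origin on the work surface. World frame = base frame: x ahead of the robot, y to its left, z up, the work surface at z = 0. Lengths are in m, angles in rad, forces in N, time in s.
With the tool pointing down it reaches from about 0.35 to 0.775 m from the base axis. Payload 5.5 kg.
Tool frame: the origin (TCP) lies midway between the tips of the shut fingers; the grasp point (between the pads) lies 19 mm behind it; z points along the fingers, x is the direction in which the jaws open and shut, and the axes are right-handed (so a half turn about z gives the same grasp; the last joint's range is limited). The gripper opens to 85 mm and grips with 20 to 120 N. Pads are 22 mm wide; open, the fingers measure 114 mm over their backs; the gripper's body (76 mm by 85 mm) begins 54 mm behind the grasp point. The pads swing forward as they close: fully open they stand 13 mm farther back than shut.
Start: joints at [1.178, 0.313, 0.046, 1.304, 0, 1.431], TCP at [0.144, 0.557, 0.231] pointing down, gripper open.
Joint ranges: [-2.76, 2.76], [-0.86, 1.69], [-1.03, 1.26], [-2.2, 2.34], [-1.47, 1.5], [-3.14, 3.14]. Speed limits (rad/s): [2.57, 2.57, 3.14, 3.14, 3.14, 3.14].

### API

Orientations are given as a unit quaternion [w, x, y, z].
In Python, from workcell import env gives the robot as it stands.
- The arm moves only by the tool servo_tool, never from a script. Its argument "targets" is a list of rows, each an object with "xyz": the shift along the tool's x, y, z in m, a list of three; "twist": the turn, a rotation vector about the tool's x, y, z in rad, a list of three; "jaw": the opening, from 0 (shut) to 1 (fully open). A call has 1 to 12 rows; each row is the pose to reach, as a shift and turn from the pose commanded when the call began, along the tool's axes at that moment; what a row does not reach only later rows make up. A row lasts 1/12 s, in which the tool goes at most 41.7 mm and 7.16 degrees, less where a joint would pass 70% of its speed; a pose out of reach is approached as far as the arm can. A call with a gripper value outside its range is refused whole. The fingers move at their own pace and stop on an object; "squeeze" is the grip in N (left out, the last holds). Time passes only in rows, so rows that repeat a pose let the fingers close. It gives the time, the measured TCP pose, the force and the opening at its end, in the units of the state.
- env.get_state(): the state, without advancing time (a new reading comes with each control period).
- env.read_camera(name): name is "side" or "top"; returns a dict with "color" (384x512x3 uint8, red, green, blue), "depth" (384x512 float32, m along the optical axis (not along the pixel's ray), 0 where there is no reading), "fx", "fy", "cx", "cy" (pixels), "k1" (the pictures are not rectified: a ray, as slopes to the right and down, at radius r is drawn at 1 + k1 r^2 times it, then the intrinsics apply), "eye" and "attitude" of the camera in the world. Camera axes: x right, y down, z forward; pixel columns grow to the right and rows downward; lengths in m; the calibration is good to about 2 mm. A picture is of the moment at which its call begins.
- env.hand_in(): hands the job in, once; it reports no verdict.
The state is a dict: "clock": time; "joint_pos": joint angles; "qvel": joint speeds; "tau": joint torques, N m; "tcp_pos": TCP position; "orientation": TCP orientation; "wrist_force": force on the tool from outside, world axes, zero at the start; "ft_torque": the same for the moment, N m; "finger_gap": finger opening in m.
Only numpy, scipy, OpenCV 4.12 (cv2) and the standard library are available. Lean on these libraries where they do the work, as an engineer would, in place of code of your own. Each camera call takes 0.05 s, during which the arm holds its last target. There are 200 camera calls.

## Working session

There is one attempt and no reset: what is moved stays moved. The work goes in short steps, Python scripts to look and compute and a tool call to move; the robot and the scene stay as the last step left them, time stands still between calls to the robot, and variables do not carry over. Pictures are saved under pics/ and viewed, about 8 in all and at most 12, crops included, and the job is handed in when it is done.

Besides the shell and the picture viewer there is one more tool, called after "Call:" as a command line: name --argument value ..., lists and objects as JSON in quotes. servo_tool: Moves the arm, as the interface text tells. Its arguments: {"type":"object","properties":{"targets":{"type":"array","items":{"type":"object","properties":{"xyz":{"type":"array","items":{"type":"number"}},"twist":{"type":"array","items":{"type":"number"}},"jaw":{"type":"number"}}}},"squeeze":{"type":"number"}},"required":["targets"]}

```bash
ls; mkdir -p pics; cat > h.py <<'E'
import numpy as np, cv2
from scipy.spatial.transform import Rotation as R
from workcell import env
def save(c,n): cv2.imwrite('pics/'+n,cv2.cvtColor(c['color'],cv2.COLOR_RGB2BGR))
def cam(c):
    a=np.array(c['attitude'],float)
    M=a if a.shape==(3,3) else R.from_quat(np.r_[a[1:],a[0]]).as_matrix()
    return np.array(c['eye'],float),M
def world(c):
    "world xyz for every pixel"
    v,u=np.mgrid[:384,:512].astype(float)
    K=np.array([[c['fx'],0,c['cx']],[0,c['fy'],c['cy']],[0,0,1]])
    p=cv2.undistortPoints(np.stack([u.ravel(),v.ravel()],1)[:,None],K,np.array([c['k1'],0,0,0.]))[:,0]
    e,M=cam(c); d=np.c_[p,np.ones(len(p))]@M.T
    return (e+d*c['depth'].reshape(-1,1)).reshape(384,512,3), d.reshape(384,512,3), e
E
python3 - <<'E'
from h import *
for n in('top','side'):
    c=env.read_camera(n); save(c,n+'0.png'); np.save(n+'0.npy',c,allow_pickle=True)
    print(n,c['eye'],c['attitude'],c['fx'],c['k1'])
print(env.get_state())
E
```

```text
pics
top [0.45540742 0.02917117 1.20637526] [ 0.04576364 -0.70129262  0.70898602 -0.05859332] 447.3759436039539 -0.16413158759965696
side [ 0.57261812 -0.65281446  0.87669556] [-0.34002146  0.93991941 -0.02951887  0.00809581] 424.0716408997519 -0.047958422931372424
{'clock': 0.1, 'joint_pos': array([1.17839954e+00, 3.13971036e-01, 4.50973621e-02, 1.30362233e+00,
       1.20285131e-05, 1.43119442e+00]), 'qvel': array([ 0.00127929, -0.00260679,  0.0015601 , -0.00089476, -0.00083407,
       -0.00079187]), 'tau': array([ 1.51240944e-03, -4.81725705e+01,  2.99244672e+01,  1.26966240e-02,
       -2.11108872e-04, -1.51968859e-06]), 'tcp_pos': array([0.14364223, 0.55629196, 0.23047399]), 'orientation': array([ 4.16603548e-04,  7.90604226e-01,  6.12326902e-01, -7.40745472e-04]), 'wrist_force': array([-0.47268451,  0.32472555, -0.06722381]), 'ft_torque': array([ 0.00390137, -0.03135554, -0.02003404]), 'finger_gap': 0.0851656926414609}
```

View pics/top0.png

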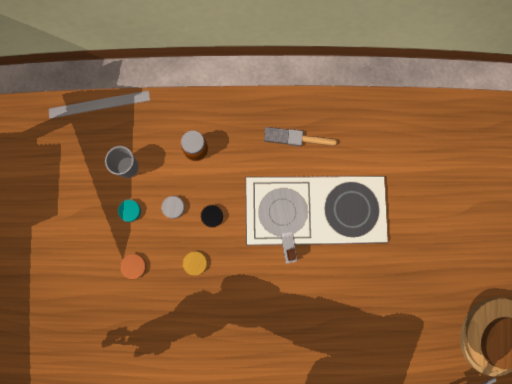

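View pics/side0.png

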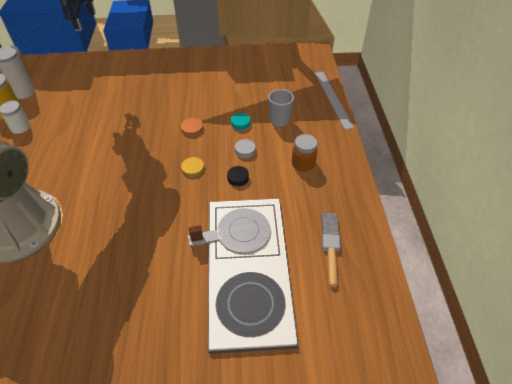

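```bash
cat >> h.py <<'E'
def disc(W,col,hue,zr,xy=None,r=.06):
    pass
E
python3 - <<'E'
from h import *
for n in('top','side'):
    c=np.load(n+'0.npy',allow_pickle=True).item(); W,d,e=world(c)
    P={'top':dict(copper=(133,266),brass=(195,264),cap=(173,207),black=(212,216),teal=(129,211),jar=(192,141),cup=(119,160),plate=(282,212),grip=(291,254),hot=(352,209),wood=(180,330),base=(470,340),hA=(247,178),hB=(386,178),hC=(387,243)),
     'side':dict(copper=(191,128),brass=(192,168),cap=(245,149),black=(238,176),teal=(241,122),plate=(244,230),grip=(196,232),hot=(250,303),wood=(100,180))}[n]
    print(n,cam(c)[1][:,2])
    for k,(u,v) in P.items(): print(k,np.round(np.median(W[v-1:v+2,u-1:u+2].reshape(-1,3),0),4),c['color'][v,u])
E
```

```text
top [ 0.14707369 -0.01889629 -0.98894502]
copper [0.4396 0.3291 0.0163] [195 109  62]
brass [0.4447 0.1632 0.0162] [201 146  54]
cap [0.5965 0.2225 0.0193] [169 160 156]
black [0.5713 0.1179 0.0201] [27 25 25]
teal [0.5866 0.3415 0.0197] [  5 157 145]
jar [0.7605 0.1653 0.0837] [167 159 155]
cup [0.7293 0.3768 0.0112] [70 67 65]
plate [ 0.5796 -0.0685  0.0244] [174 164 161]
grip [ 0.4677 -0.0859  0.0672] [100  55  31]
hot [ 0.5857 -0.2585  0.0217] [83 78 78]
wood [ 0.2694  0.206  -0.0007] [106  64  31]
base [ 0.2231 -0.5701  0.0454] [131  95  56]
hA [0.6739 0.0235 0.0163] [229 221 200]
hB [ 0.6743 -0.3657 -0.0017] [112  67  31]
hC [ 0.493  -0.3582  0.0007] [141  89  49]
side [ 0.03529292  0.63870759 -0.76863973]
copper [0.4422 0.3176 0.0179] [213 125  74]
brass [0.45   0.1561 0.0155] [220 167  58]
cap [0.6    0.2144 0.02  ] [176 172 170]
black [0.576  0.1119 0.0212] [47 45 46]
teal [0.5936 0.3315 0.0214] [ 10 166 159]
plate [ 0.5835 -0.0703  0.0274] [180 174 174]
grip [ 0.4721 -0.0926  0.0628] [73 43 31]
hot [ 0.5873 -0.2558  0.022 ] [94 91 96]
wood [ 0.1936  0.1405 -0.0007] [166 107  55]
```

```bash
cat >> h.py <<'E'
from scipy.optimize import least_squares
def fit(c,seed,z,r,tol=22):
    "fixed-radius circle fitted to outline of flood-filled blob, on the plane z -> x,y,rms,n"
    img=cv2.medianBlur(c['color'],3).copy(); m=np.zeros((386,514),np.uint8)
    cv2.floodFill(img,m,seed,0,(tol,)*3,(tol,)*3,4|(255<<8)|cv2.FLOODFILL_MASK_ONLY|cv2.FLOODFILL_FIXED_RANGE)
    m=cv2.morphologyEx(m[1:-1,1:-1],cv2.MORPH_CLOSE,np.ones((5,5)))
    k=max(cv2.findContours(m,cv2.RETR_EXTERNAL,cv2.CHAIN_APPROX_NONE)[0],key=cv2.contourArea)[:,0]
    W,d,e=world(c); D=d[k[:,1],k[:,0]]; p=(e+D*((z-e[2])/D[:,2])[:,None])[:,:2]
    f=lambda q:np.hypot(*(p-q[:2]).T)-q[2]
    s=least_squares(f,np.r_[np.median(p,0),r],loss='cauchy',f_scale=.001)
    return np.round(s.x,4),len(p),round(float(np.median(abs(f(s.x)))),4)
E
python3 - <<'E'
from h import *
Z=dict(copper=(.016,.034),brass=(.014,.032),cap=(.02,.03),plate=(.026,.065),hot=(.02,.076))
P={'top':dict(copper=(133,266),brass=(195,264),cap=(173,207),plate=(282,190),hot=(352,185)),
     'side':dict(copper=(191,127),brass=(192,167),cap=(245,147),plate=(244,212),hot=(250,280))}
for n in P:
    c=np.load(n+'0.npy',allow_pickle=True).item()
    for k in P[n]: print(n,k,*fit(c,P[n][k],*Z[k],tol=30))
    W,d,e=world(c)
    if n=='top':
        m=(W[...,2]>.055)&(abs(W[...,0]-.468)<.04)&(abs(W[...,1]+.087)<.04)
    else: m=(W[...,2]>.06)&(abs(W[...,0]-.468)<.04)&(abs(W[...,1]+.087)<.04)
    q=W[m]; print('grip',len(q),q.mean(0),q.min(0),q.max(0))
    m=(c['color'].min(2)>150)&(abs(W[...,2]-.02)<.012)&(W[...,1]<.05)&(W[...,0]>.45)&(W[...,0]<.72)
    mm=cv2.morphologyEx(m.astype(np.uint8),cv2.MORPH_OPEN,np.ones((5,5)))>0
    D=d[mm];p=(e+D*((.02-e[2])/D[:,2])[:,None])[:,:2]; 
    r=cv2.minAreaRect((p*1000).astype(np.float32)); print('hearth',r)
E
```

```text
top copper [0.4669 0.4247 0.0521] 239 0.0252
top brass [0.4471 0.1667 0.0302] 64 0.0006
top cap [0.5969 0.2248 0.0274] 57 0.0005
top plate [ 0.5732 -0.0737  0.0891] 358 0.0133
top hot [ 0.586  -0.2583  0.0726] 149 0.0006
grip 86 [ 0.46790007 -0.08695961  0.06584771] [ 0.45251033 -0.09675519  0.05557654] [ 0.48297762 -0.0767015   0.07164876]
hearth ((581.0020751953125, -162.84255981445312), (187.32176208496094, 378.12823486328125), 0.4430971145629883)
side copper [0.4414 0.3366 0.0308] 49 0.0006
side brass [0.4486 0.1695 0.0296] 53 0.0007
side cap [0.5993 0.2273 0.0272] 46 0.0009
side plate [ 0.5803 -0.0591  0.0699] 197 0.0041
side hot [ 0.5878 -0.2553  0.0734] 187 0.0005
grip 95 [ 0.46951249 -0.08670614  0.06548205] [ 0.45310039 -0.09701507  0.06002577] [ 0.48401721 -0.07332975  0.07047472]
hearth ((580.4801635742188, -160.7220001220703), (379.3759460449219, 193.55934143066406), 89.97806549072266)
```

Call:
servo_tool --targets '[{"xyz": [-0.141,0.342,0.13],"twist": [0,0,0],"jaw": 1},{"xyz": [-0.141,0.342,0.13],"twist": [0,0,0],"jaw": 1},{"xyz": [-0.141,0.342,0.13],"twist": [0,0,0],"jaw": 1},{"xyz": [-0.141,0.342,0.13],"twist": [0,0,0],"jaw": 1},{"xyz": [-0.141,0.342,0.13],"twist": [0,0,0],"jaw": 1},{"xyz": [-0.141,0.342,0.13],"twist": [0,0,0],"jaw": 1},{"xyz": [-0.141,0.342,0.13],"twist": [0,0,0],"jaw": 1},{"xyz": [-0.141,0.342,0.13],"twist": [0,0,0],"jaw": 1},{"xyz": [-0.141,0.342,0.13],"twist": [0,0,0],"jaw": 1},{"xyz": [-0.141,0.342,0.13],"twist": [0,0,0],"jaw": 1},{"xyz": [-0.141,0.342,0.13],"twist": [0,0,0],"jaw": 1}]' --squeeze 40

```text
clock: 1.02
tcp_pos: [0.4417, 0.3316, 0.0991]
orientation: [0.0, 0.792, 0.61, -0.001]
wrist_force: [0.8, -0.2, -0.1]
finger_gap: 0.0852
```

```bash
cat >> h.py <<'E'
def go(x,y,z):
    s=env.get_state();q=s['orientation'];M=R.from_quat(np.r_[q[1:],q[0]]).as_matrix()
    print('t',round(s['clock'],2),'tcp',np.round(s['tcp_pos'],4),'F',np.round(s['wrist_force'],1),'gap',round(s['finger_gap'],4),'xax',np.round(M[:,0],3))
    print('shift',np.round(M.T@(np.array([x,y,z])-s['tcp_pos']),4))
E
python3 - <<'E'
from h import *
go(.4395,.3345,-.005)
for n,roi in(('top',(215,170,140,100)),('side',(180,190,130,80))):
    c=np.load(n+'0.npy',allow_pickle=True).item(); W,d,e=world(c)
    # plate on plane z=.026: edge points against white
    P=e+d*((.026-e[2])/d[...,2])[...,None]
    g=cv2.cvtColor(c['color'],cv2.COLOR_RGB2GRAY); E=cv2.Canny(g,30,80)>0
    best=None
    for x in np.arange(.565,.6,.001):
        for y in np.arange(-.085,-.05,.001):
            r=np.hypot(P[...,0]-x,P[...,1]-y)
            s=np.sum(E&(abs(r-.065)<.0012))+np.sum(E&(abs(r-.035)<.0012))
            if best is None or s>best[0]: best=(s,x,y)
    q=P[E]
    r=least_squares(lambda v:np.concatenate([(h:=np.hypot(*(q[:,:2]-v[:2]).T)-.065)[abs(np.hypot(*(q[:,:2]-best[1:]).T)-.065)<.003]]),best[1:],loss='soft_l1',f_scale=.001)
    print(n,best,r.x)
    cv2.imwrite(f'pics/crop_{n}.png',cv2.resize(cv2.cvtColor(c['color'][roi[1]:roi[1]+roi[3],roi[0]:roi[0]+roi[2]],cv2.COLOR_RGB2BGR),None,fx=5,fy=5,interpolation=cv2.INTER_CUBIC))
E
```

```text
t 1.02 tcp [0.4417 0.3316 0.0991] F [ 0.8 -0.2 -0.1] gap 0.0852 xax [ 0.255  0.967 -0.002]
shift [ 0.0025 -0.0028  0.1041]
top (np.int64(135), np.float64(0.581), np.float64(-0.071)) [ 0.5810457 -0.070388 ]
side (np.int64(111), np.float64(0.58), np.float64(-0.06599999999999999)) [ 0.58083783 -0.06580378]
```

Call:
servo_tool --targets '[{"xyz": [0.0,0.0,0.03],"twist": [0,0,0],"jaw": 1},{"xyz": [0.0,0.0,0.06],"twist": [0,0,0],"jaw": 1},{"xyz": [0.0,0.0,0.08],"twist": [0,0,0],"jaw": 1},{"xyz": [0.0,0.0,0.09],"twist": [0,0,0],"jaw": 1},{"xyz": [0.0,0.0,0.095],"twist": [0,0,0],"jaw": 1},{"xyz": [0.0,0.0,0.095],"twist": [0,0,0],"jaw": 1}]'

```text
clock: 1.52
tcp_pos: [0.4388, 0.3349, 0.0057]
orientation: [-0.0, 0.79, 0.613, -0.001]
wrist_force: [-0.8, -0.4, -0.3]
finger_gap: 0.0856
```

```bash
python3 - <<'E'
from h import *
go(.4403,.3351,-.004)
c=env.read_camera('side');save(c,'s1.png')
cv2.imwrite('pics/s1c.png',cv2.resize(cv2.cvtColor(c['color'][80:180,140:270],cv2.COLOR_RGB2BGR),None,fx=5,fy=5))
go(.4403,.3351,-.004)
E
```

```text
t 1.52 tcp [0.4388 0.3349 0.0057] F [-0.8 -0.4 -0.3] gap 0.0856 xax [ 0.249  0.968 -0.001]
shift [0.0006 0.0015 0.0097]
t 1.57 tcp [0.4396 0.3353 0.0068] F [-0.2  0.1  0.4] gap 0.0859 xax [0.249 0.968 0.   ]
shift [-0.      0.0007  0.0108]
```

View pics/s1c.png

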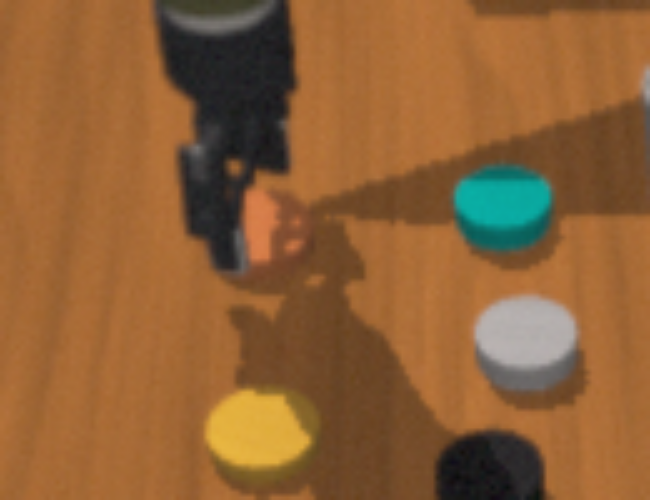

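Call:
servo_tool --targets '[{"xyz": [0.0,0.001,0.006],"twist": [0,0,0],"jaw": 1},{"xyz": [0.0,0.001,0.01],"twist": [0,0,0],"jaw": 1},{"xyz": [0.0,0.001,0.01],"twist": [0,0,0],"jaw": 0.7},{"xyz": [0.0,0.001,0.01],"twist": [0,0,0],"jaw": 0.6},{"xyz": [0.0,0.001,0.01],"twist": [0,0,0],"jaw": 0.5},{"xyz": [0.0,0.001,0.01],"twist": [0,0,0],"jaw": 0.5},{"xyz": [0.0,0.001,0.01],"twist": [0,0,0],"jaw": 0.5}]' --squeeze 45

```text
clock: 2.15
tcp_pos: [0.4407, 0.3341, -0.003]
orientation: [0.0, 0.791, 0.612, -0.0]
wrist_force: [-3.1, -3.0, 5.6]
finger_gap: 0.066
```

Call:
servo_tool --targets '[{"xyz": [0.0,0.0,-0.01],"twist": [0,0,0],"jaw": 0.5},{"xyz": [0.0,0.0,-0.03],"twist": [0,0,0],"jaw": 0.5},{"xyz": [0.0,0.0,-0.06],"twist": [0,0,0],"jaw": 0.5},{"xyz": [0.0,0.0,-0.08],"twist": [0,0,0],"jaw": 0.5},{"xyz": [0.0,0.0,-0.08],"twist": [0,0,0],"jaw": 0.5}]'

```text
clock: 2.57
tcp_pos: [0.4433, 0.3361, 0.0807]
orientation: [0.0, 0.791, 0.612, 0.004]
wrist_force: [0.7, 0.4, -3.3]
finger_gap: 0.0659
```

```bash
python3 - <<'E'
from h import *
c=env.read_camera('side')
b=env.read_camera('top')
f=lambda i:cv2.resize(cv2.cvtColor(i,cv2.COLOR_RGB2BGR),(400,400),interpolation=cv2.INTER_CUBIC)
cv2.imwrite('pics/s2.png',np.hstack([f(c['color'][70:170,140:240]),f(b['color'][200:320,60:180])]))
go(.581,-.0682,.075)
E
```

```text
t 2.67 tcp [0.441  0.3347 0.0765] F [-0.   0.7 -5.8] gap 0.0657 xax [0.25  0.968 0.001]
shift [-0.3551  0.2363  0.0013]
```

View pics/s2.png

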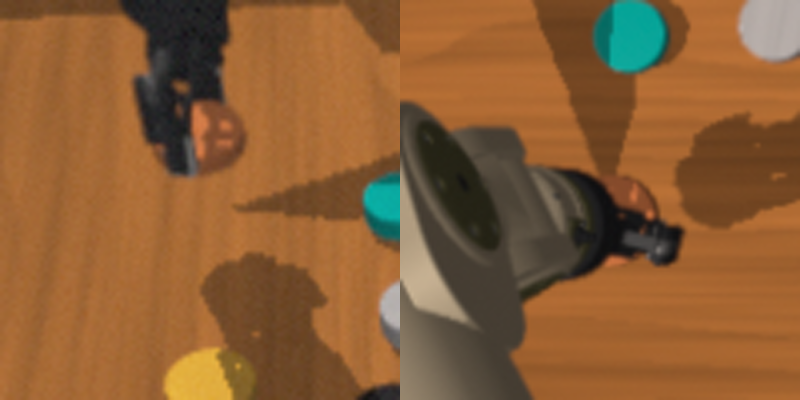

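Call:
servo_tool --targets '[{"xyz": [-0.015,0.01,0],"twist": [0,0,0],"jaw": 0.5},{"xyz": [-0.045,0.03,0],"twist": [0,0,0],"jaw": 0.5},{"xyz": [-0.08,0.053,0],"twist": [0,0,0],"jaw": 0.5},{"xyz": [-0.115,0.077,0],"twist": [0,0,0],"jaw": 0.5},{"xyz": [-0.15,0.1,0],"twist": [0,0,0],"jaw": 0.5},{"xyz": [-0.185,0.123,0],"twist": [0,0,0],"jaw": 0.5},{"xyz": [-0.22,0.146,0],"twist": [0,0,0],"jaw": 0.5},{"xyz": [-0.255,0.17,0],"twist": [0,0,0],"jaw": 0.5},{"xyz": [-0.29,0.193,0],"twist": [0,0,0],"jaw": 0.5},{"xyz": [-0.32,0.213,0],"twist": [0,0,0],"jaw": 0.5},{"xyz": [-0.34,0.226,0.005],"twist": [0,0,0],"jaw": 0.5},{"xyz": [-0.352,0.234,0.01],"twist": [0,0,0],"jaw": 0.5}]'

```text
clock: 3.67
tcp_pos: [0.579, -0.0681, 0.0639]
orientation: [-0.001, 0.792, 0.611, -0.001]
wrist_force: [0.5, 0.0, -5.0]
finger_gap: 0.066
```

Call:
servo_tool --targets '[{"xyz": [-0.003,0.002,0.0],"twist": [0,0,0],"jaw": 0.5},{"xyz": [-0.003,0.002,0.015],"twist": [0,0,0],"jaw": 0.5},{"xyz": [-0.003,0.002,0.03],"twist": [0,0,0],"jaw": 0.5},{"xyz": [-0.003,0.002,0.035],"twist": [0,0,0],"jaw": 0.5},{"xyz": [-0.003,0.002,0.035],"twist": [0,0,0],"jaw": 0.5},{"xyz": [-0.003,0.002,0.035],"twist": [0,0,0],"jaw": 0.5}]'

```text
clock: 4.17
tcp_pos: [0.5793, -0.067, 0.0306]
orientation: [-0.001, 0.79, 0.613, -0.001]
wrist_force: [0.6, 0.1, -5.6]
finger_gap: 0.0664
```

```bash
python3 - <<'E'
from h import *
c=env.read_camera('side')
b=env.read_camera('top')
f=lambda i:cv2.resize(cv2.cvtColor(i,cv2.COLOR_RGB2BGR),(400,400),interpolation=cv2.INTER_CUBIC)
cv2.imwrite('pics/s3.png',np.hstack([f(c['color'][180:280,190:290]),f(b['color'][160:260,230:330])]))
go(.581,-.0682,.0235)
E
```

```text
t 4.27 tcp [ 0.5808 -0.0677  0.0319] F [ 1.  -0.1 -6.1] gap 0.0659 xax [0.249 0.968 0.   ]
shift [-0.0005  0.0003  0.0084]
```

View pics/s3.png

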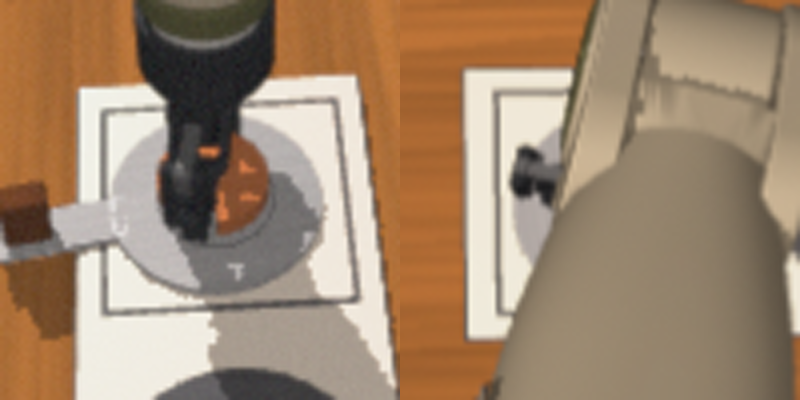

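Call:
servo_tool --targets '[{"xyz": [0,0,0.003],"twist": [0,0,0],"jaw": 0.5},{"xyz": [0,0,0.005],"twist": [0,0,0],"jaw": 0.5},{"xyz": [0,0,0.006],"twist": [0,0,0],"jaw": 0.5},{"xyz": [0,0,0.006],"twist": [0,0,0],"jaw": 0.5}]'

```text
clock: 4.6
tcp_pos: [0.5802, -0.0682, 0.0252]
orientation: [-0.0, 0.791, 0.612, -0.0]
wrist_force: [0.6, -0.3, -5.9]
finger_gap: 0.0661
```

Call:
servo_tool --targets '[{"xyz": [0,0,0.0007],"twist": [0,0,0],"jaw": 0.5},{"xyz": [0,0,0.0014],"twist": [0,0,0],"jaw": 0.5},{"xyz": [0,0,0.002],"twist": [0,0,0],"jaw": 0.5},{"xyz": [0,0,0.002],"twist": [0,0,0],"jaw": 0.5}]'

```text
clock: 4.93
tcp_pos: [0.5804, -0.0683, 0.0232]
orientation: [-0.0, 0.791, 0.612, 0.0]
wrist_force: [-0.3, -0.8, -5.9]
finger_gap: 0.0659
```

Call:
servo_tool --targets '[{"xyz": [0,0,0.0007],"twist": [0,0,0],"jaw": 0.5},{"xyz": [0,0,0.0014],"twist": [0,0,0],"jaw": 0.5},{"xyz": [0,0,0.0014],"twist": [0,0,0],"jaw": 0.5}]'

```text
clock: 5.18
tcp_pos: [0.5804, -0.0683, 0.0231]
orientation: [0.0, 0.791, 0.612, 0.0]
wrist_force: [-2.9, 0.8, 4.3]
finger_gap: 0.0659
```

Call:
servo_tool --targets '[{"xyz": [0,0,0],"twist": [0,0,0],"jaw": 0.85},{"xyz": [0,0,0],"twist": [0,0,0],"jaw": 1},{"xyz": [0,0,0],"twist": [0,0,0],"jaw": 1},{"xyz": [0,0,0],"twist": [0,0,0],"jaw": 1},{"xyz": [0,0,-0.02],"twist": [0,0,0],"jaw": 1},{"xyz": [0,0,-0.06],"twist": [0,0,0],"jaw": 1}]'

```text
clock: 5.68
tcp_pos: [0.5766, -0.0673, 0.0776]
orientation: [-0.004, 0.791, 0.612, -0.003]
wrist_force: [0.8, -0.7, -0.3]
finger_gap: 0.0854
```

```bash
python3 - <<'E'
from h import *
go(.448,.168,.07)
E
```

```text
t 5.68 tcp [ 0.5766 -0.0673  0.0776] F [ 0.8 -0.7 -0.3] gap 0.0854 xax [0.25  0.968 0.   ]
shift [ 0.1957 -0.1833  0.0095]
```

Call:
servo_tool --targets '[{"xyz": [0.196,-0.187,0.013],"twist": [0,0,0],"jaw": 1},{"xyz": [0.196,-0.187,0.013],"twist": [0,0,0],"jaw": 1},{"xyz": [0.196,-0.187,0.013],"twist": [0,0,0],"jaw": 1},{"xyz": [0.196,-0.187,0.013],"twist": [0,0,0],"jaw": 1},{"xyz": [0.196,-0.187,0.013],"twist": [0,0,0],"jaw": 1},{"xyz": [0.196,-0.187,0.013],"twist": [0,0,0],"jaw": 1},{"xyz": [0.196,-0.187,0.013],"twist": [0,0,0],"jaw": 1},{"xyz": [0.196,-0.187,0.013],"twist": [0,0,0],"jaw": 1},{"xyz": [0.196,-0.187,0.013],"twist": [0,0,0],"jaw": 1}]'

```text
clock: 6.43
tcp_pos: [0.448, 0.1693, 0.0691]
orientation: [0.0, 0.79, 0.614, 0.0]
wrist_force: [0.2, -0.4, 0.0]
finger_gap: 0.0855
```

```bash
cat >> h.py <<'E'
def crops(n,zd):
    "pictures + scaled, distortion-true metric rectification of plate plane for both cameras"
    out=[]
    for k in('side','top'):
        c=env.read_camera(k); np.save(n+k+'.npy',c,allow_pickle=True)
        e,M=cam(c)
        X,Y=np.meshgrid(np.linspace(.50,.66,400),np.linspace(.01,-.15,400)); P=np.stack([X,Y,np.full_like(X,zd)],-1).reshape(-1,3)
        K=np.array([[c['fx'],0,c['cx']],[0,c['fy'],c['cy']],[0,0,1]])
        rv=cv2.Rodrigues(M.T)[0]; p,_=cv2.projectPoints(P,rv,-M.T@e,K,np.array([c['k1'],0,0,0.]))
        p=p.reshape(400,400,2).astype(np.float32)
        out.append(cv2.cvtColor(cv2.remap(c['color'],p[...,0],p[...,1],cv2.INTER_CUBIC),cv2.COLOR_RGB2BGR))
    cv2.imwrite('pics/'+n+'.png',np.hstack(out))
E
python3 - <<'E'
from h import *
crops('r1',.042)
go(.448,.168,-.004)
for k in('side','top'):
    c=np.load('r1'+k+'.npy',allow_pickle=True).item(); W,d,e=world(c)
    P=e+d*((.042-e[2])/d[...,2])[...,None]
    col=c['color'].astype(int); m=((col[...,0]-col[...,2]>60)&(np.hypot(P[...,0]-.581,P[...,1]+.068)<.05)).astype(np.uint8)
    ct=max(cv2.findContours(m,0,cv2.CHAIN_APPROX_NONE)[0],key=cv2.contourArea)[:,0]
    p=P[ct[:,1],ct[:,0],:2]
    s=least_squares(lambda q:np.hypot(*(p-q).T)-.0335,p.mean(0),loss='cauchy',f_scale=.001);print(k,s.x,len(p))
E
```

```text
t 6.53 tcp [0.4492 0.168  0.0692] F [-0.  -0.4  0.1] gap 0.0854 xax [0.25  0.968 0.   ]
shift [-0.0003 -0.0013  0.0732]
side [ 0.58260826 -0.07091093] 74
top [ 0.58095097 -0.06864523] 70
```

View pics/r1.png

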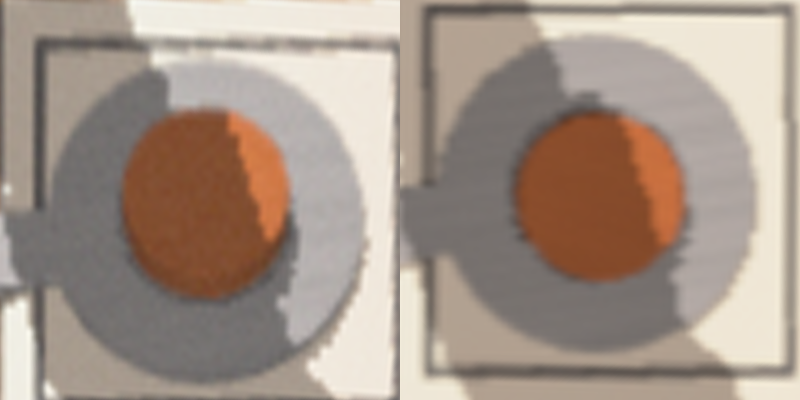

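Call:
servo_tool --targets '[{"xyz": [-0.0005,-0.001,0.025],"twist": [0,0,0],"jaw": 1},{"xyz": [-0.0005,-0.001,0.05],"twist": [0,0,0],"jaw": 1},{"xyz": [-0.0005,-0.001,0.064],"twist": [0,0,0],"jaw": 1},{"xyz": [-0.0005,-0.001,0.07],"twist": [0,0,0],"jaw": 1},{"xyz": [-0.0005,-0.001,0.0725],"twist": [0,0,0],"jaw": 1},{"xyz": [-0.0005,-0.001,0.0725],"twist": [0,0,0],"jaw": 1},{"xyz": [-0.0005,-0.001,0.0725],"twist": [0,0,0],"jaw": 0.7},{"xyz": [-0.0005,-0.001,0.0725],"twist": [0,0,0],"jaw": 0.6},{"xyz": [-0.0005,-0.001,0.0725],"twist": [0,0,0],"jaw": 0.5},{"xyz": [-0.0005,-0.001,0.0725],"twist": [0,0,0],"jaw": 0.5},{"xyz": [-0.0005,-0.001,0.0725],"twist": [0,0,0],"jaw": 0.5},{"xyz": [-0.0005,-0.001,0.0725],"twist": [0,0,0],"jaw": 0.5}]'

```text
clock: 7.53
tcp_pos: [0.4484, 0.1677, -0.0021]
orientation: [0.001, 0.791, 0.612, 0.001]
wrist_force: [-0.7, -2.2, 4.6]
finger_gap: 0.0623
```

Gap 62.3 mm, consistent with the brass disc. Lift and carry.

Call:
servo_tool --targets '[{"xyz": [0.0,0.0,-0.01],"twist": [0,0,0],"jaw": 0.5},{"xyz": [0.0,0.0,-0.03],"twist": [0,0,0],"jaw": 0.5},{"xyz": [0.0,0.0,-0.06],"twist": [0,0,0],"jaw": 0.5},{"xyz": [0.0,0.0,-0.08],"twist": [0,0,0],"jaw": 0.5},{"xyz": [0.0,0.0,-0.085],"twist": [0,0,0],"jaw": 0.5},{"xyz": [0.0,0.0,-0.085],"twist": [0,0,0],"jaw": 0.5},{"xyz": [0.0,0.0,-0.085],"twist": [0,0,0],"jaw": 0.5}]'

```text
clock: 8.12
tcp_pos: [0.4469, 0.168, 0.081]
orientation: [-0.0, 0.791, 0.612, 0.0]
wrist_force: [-0.5, 0.1, -4.6]
finger_gap: 0.0619
```

```bash
python3 - <<'E'
from h import *
go(.5805,-.0685,.082)
E
```

```text
t 8.12 tcp [0.4469 0.168  0.081 ] F [-0.5  0.1 -4.6] gap 0.0619 xax [0.25  0.968 0.   ]
shift [-0.1956  0.1885 -0.0011]
```

Call:
servo_tool --targets '[{"xyz": [-0.015,0.014,0],"twist": [0,0,0],"jaw": 0.5},{"xyz": [-0.04,0.038,0],"twist": [0,0,0],"jaw": 0.5},{"xyz": [-0.067,0.064,0],"twist": [0,0,0],"jaw": 0.5},{"xyz": [-0.094,0.09,0],"twist": [0,0,0],"jaw": 0.5},{"xyz": [-0.121,0.115,0],"twist": [0,0,0],"jaw": 0.5},{"xyz": [-0.148,0.141,0],"twist": [0,0,0],"jaw": 0.5},{"xyz": [-0.175,0.167,0],"twist": [0,0,0],"jaw": 0.5},{"xyz": [-0.19,0.182,0],"twist": [0,0,0],"jaw": 0.5},{"xyz": [-0.196,0.187,0.01],"twist": [0,0,0],"jaw": 0.5},{"xyz": [-0.196,0.187,0.025],"twist": [0,0,0],"jaw": 0.5},{"xyz": [-0.196,0.187,0.03],"twist": [0,0,0],"jaw": 0.5},{"xyz": [-0.196,0.187,0.03],"twist": [0,0,0],"jaw": 0.5}]'

```text
clock: 9.12
tcp_pos: [0.5758, -0.0672, 0.0476]
orientation: [-0.003, 0.791, 0.612, -0.002]
wrist_force: [-0.6, -0.1, -3.8]
finger_gap: 0.0619
```

Call:
servo_tool --targets '[{"xyz": [0,0,0.003],"twist": [0,0,0],"jaw": 0.5},{"xyz": [0,0,0.006],"twist": [0,0,0],"jaw": 0.5},{"xyz": [0,0,0.008],"twist": [0,0,0],"jaw": 0.5},{"xyz": [0,0,0.008],"twist": [0,0,0],"jaw": 0.5},{"xyz": [0,0,0.008],"twist": [0,0,0],"jaw": 0.5}]'

```text
clock: 9.53
tcp_pos: [0.5794, -0.0682, 0.0437]
orientation: [0.0, 0.79, 0.613, 0.0]
wrist_force: [0.0, -0.2, -3.3]
finger_gap: 0.0619
```

Call:
servo_tool --targets '[{"xyz": [0,0,0.001],"twist": [0,0,0],"jaw": 0.5},{"xyz": [0,0,0.002],"twist": [0,0,0],"jaw": 0.5},{"xyz": [0,0,0.003],"twist": [0,0,0],"jaw": 0.5},{"xyz": [0,0,0.003],"twist": [0,0,0],"jaw": 0.5}]'

```text
clock: 9.87
tcp_pos: [0.5792, -0.0685, 0.0403]
orientation: [-0.0, 0.791, 0.612, -0.0]
wrist_force: [0.6, -0.5, -3.1]
finger_gap: 0.0618
```

Call:
servo_tool --targets '[{"xyz": [0,0,0.0007],"twist": [0,0,0],"jaw": 0.5},{"xyz": [0,0,0.001],"twist": [0,0,0],"jaw": 0.5},{"xyz": [0,0,0.001],"twist": [0,0,0],"jaw": 0.5}]'

```text
clock: 10.12
tcp_pos: [0.5793, -0.0685, 0.04]
orientation: [0.0, 0.791, 0.612, 0.0]
wrist_force: [-2.6, 1.5, 3.2]
finger_gap: 0.0618
```

Call:
servo_tool --targets '[{"xyz": [0,0,-0.002],"twist": [0,0,0],"jaw": 0.5},{"xyz": [0.0003,0.0012,-0.002],"twist": [0,0,0],"jaw": 0.5},{"xyz": [0.0003,0.0012,-0.002],"twist": [0,0,0],"jaw": 0.5},{"xyz": [0.0003,0.0012,-0.002],"twist": [0,0,0],"jaw": 0.5},{"xyz": [0.0003,0.0012,-0.001],"twist": [0,0,0],"jaw": 0.5},{"xyz": [0.0003,0.0012,-0.0003],"twist": [0,0,0],"jaw": 0.5},{"xyz": [0.0003,0.0012,0.0],"twist": [0,0,0],"jaw": 0.5},{"xyz": [0.0003,0.0012,0.0],"twist": [0,0,0],"jaw": 0.5}]'

```text
clock: 10.78
tcp_pos: [0.5806, -0.0686, 0.04]
orientation: [0.0, 0.791, 0.612, 0.0]
wrist_force: [-1.9, 1.2, 4.4]
finger_gap: 0.062
```

Call:
servo_tool --targets '[{"xyz": [0,0,0],"twist": [0,0,0],"jaw": 0.85},{"xyz": [0,0,0],"twist": [0,0,0],"jaw": 1},{"xyz": [0,0,0],"twist": [0,0,0],"jaw": 1},{"xyz": [0,0,0],"twist": [0,0,0],"jaw": 1},{"xyz": [0,0,-0.02],"twist": [0,0,0],"jaw": 1},{"xyz": [0,0,-0.05],"twist": [0,0,0],"jaw": 1}]'

```text
clock: 11.28
tcp_pos: [0.5779, -0.0679, 0.0866]
orientation: [-0.003, 0.791, 0.612, -0.002]
wrist_force: [0.1, 0.2, 0.1]
finger_gap: 0.0851
```

Call:
servo_tool --targets '[{"xyz": [0.29,-0.057,0.02],"twist": [0,0,0],"jaw": 1},{"xyz": [0.29,-0.057,0.02],"twist": [0,0,0],"jaw": 1},{"xyz": [0.29,-0.057,0.02],"twist": [0,0,0],"jaw": 1},{"xyz": [0.29,-0.057,0.02],"twist": [0,0,0],"jaw": 1},{"xyz": [0.29,-0.057,0.02],"twist": [0,0,0],"jaw": 1},{"xyz": [0.29,-0.057,0.02],"twist": [0,0,0],"jaw": 1},{"xyz": [0.29,-0.057,0.02],"twist": [0,0,0],"jaw": 1},{"xyz": [0.29,-0.057,0.02],"twist": [0,0,0],"jaw": 1},{"xyz": [0.29,-0.057,0.02],"twist": [0,0,0],"jaw": 1},{"xyz": [0.29,-0.057,0.02],"twist": [0,0,0],"jaw": 1}]'

```text
clock: 12.12
tcp_pos: [0.5976, 0.2266, 0.069]
orientation: [0.0, 0.79, 0.613, -0.0]
wrist_force: [0.3, -0.8, 0.2]
finger_gap: 0.0856
```

```bash
python3 - <<'E'
from h import *
crops('r2',.056)
go(.598,.2258,-.002)
for k in('side','top'):
    c=np.load('r2'+k+'.npy',allow_pickle=True).item(); W,d,e=world(c)
    P=e+d*((.056-e[2])/d[...,2])[...,None]
    col=c['color'].astype(int); m=((col[...,0]-col[...,2]>60)&(col[...,1]>.62*col[...,0])&(np.hypot(P[...,0]-.581,P[...,1]+.068)<.05)).astype(np.uint8)
    ct=max(cv2.findContours(m,0,cv2.CHAIN_APPROX_NONE)[0],key=cv2.contourArea)[:,0]
    p=P[ct[:,1],ct[:,0],:2]
    s=least_squares(lambda q:np.hypot(*(p-q).T)-.0315,p.mean(0),loss='cauchy',f_scale=.001);print(k,s.x,len(p))
E
```

```text
t 12.22 tcp [0.5979 0.2251 0.0693] F [0.1 0.  1. ] gap 0.0855 xax [ 0.252  0.968 -0.   ]
shift [ 0.0008 -0.0001  0.0713]
side [ 0.58199065 -0.07452891] 93
top [ 0.57917683 -0.0680855 ] 73
```

View pics/r2.png

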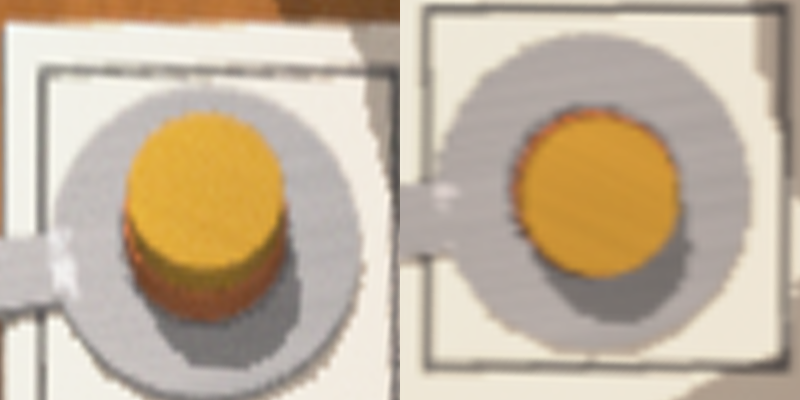

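Call:
servo_tool --targets '[{"xyz": [0.0005,0,0.025],"twist": [0,0,0],"jaw": 1},{"xyz": [0.0005,0,0.05],"twist": [0,0,0],"jaw": 1},{"xyz": [0.0005,0,0.062],"twist": [0,0,0],"jaw": 1},{"xyz": [0.0005,0,0.068],"twist": [0,0,0],"jaw": 1},{"xyz": [0.0005,0,0.071],"twist": [0,0,0],"jaw": 1},{"xyz": [0.0005,0,0.071],"twist": [0,0,0],"jaw": 1},{"xyz": [0.0005,0,0.071],"twist": [0,0,0],"jaw": 0.7},{"xyz": [0.0005,0,0.071],"twist": [0,0,0],"jaw": 0.6},{"xyz": [0.0005,0,0.071],"twist": [0,0,0],"jaw": 0.5},{"xyz": [0.0005,0,0.071],"twist": [0,0,0],"jaw": 0.45},{"xyz": [0.0005,0,0.071],"twist": [0,0,0],"jaw": 0.45},{"xyz": [0.0005,0,0.071],"twist": [0,0,0],"jaw": 0.45}]'

```text
clock: 13.22
tcp_pos: [0.5992, 0.2269, 0.0002]
orientation: [0.001, 0.791, 0.612, 0.001]
wrist_force: [-1.2, -1.6, 5.9]
finger_gap: 0.0586
```

Call:
servo_tool --targets '[{"xyz": [0.0,0.0,-0.01],"twist": [0,0,0],"jaw": 0.45},{"xyz": [0.0,0.0,-0.03],"twist": [0,0,0],"jaw": 0.45},{"xyz": [0.0,0.0,-0.06],"twist": [0,0,0],"jaw": 0.45},{"xyz": [0.0,0.0,-0.085],"twist": [0,0,0],"jaw": 0.45},{"xyz": [0.0,0.0,-0.095],"twist": [0,0,0],"jaw": 0.45},{"xyz": [0.0,0.0,-0.095],"twist": [0,0,0],"jaw": 0.45},{"xyz": [0.0,0.0,-0.095],"twist": [0,0,0],"jaw": 0.45}]'

```text
clock: 13.8
tcp_pos: [0.5979, 0.2272, 0.0933]
orientation: [-0.0, 0.791, 0.612, 0.0]
wrist_force: [0.0, 1.1, -4.0]
finger_gap: 0.0585
```

```bash
python3 - <<'E'
from h import *
go(.5805,-.0685,.090)
E
```

```text
t 13.8 tcp [0.5979 0.2272 0.0933] F [ 0.   1.1 -4. ] gap 0.0585 xax [0.25  0.968 0.   ]
shift [-0.2906  0.057   0.0032]
```

Call:
servo_tool --targets '[{"xyz": [-0.015,0.003,0],"twist": [0,0,0],"jaw": 0.45},{"xyz": [-0.045,0.009,0],"twist": [0,0,0],"jaw": 0.45},{"xyz": [-0.08,0.016,0],"twist": [0,0,0],"jaw": 0.45},{"xyz": [-0.115,0.0225,0],"twist": [0,0,0],"jaw": 0.45},{"xyz": [-0.15,0.0295,0],"twist": [0,0,0],"jaw": 0.45},{"xyz": [-0.185,0.036,0],"twist": [0,0,0],"jaw": 0.45},{"xyz": [-0.22,0.043,0],"twist": [0,0,0],"jaw": 0.45},{"xyz": [-0.25,0.049,0],"twist": [0,0,0],"jaw": 0.45},{"xyz": [-0.275,0.054,0.0],"twist": [0,0,0],"jaw": 0.45},{"xyz": [-0.288,0.0565,0.005],"twist": [0,0,0],"jaw": 0.45},{"xyz": [-0.2906,0.057,0.018],"twist": [0,0,0],"jaw": 0.45},{"xyz": [-0.2906,0.057,0.025],"twist": [0,0,0],"jaw": 0.45}]'

```text
clock: 14.8
tcp_pos: [0.5786, -0.0697, 0.0655]
orientation: [-0.002, 0.791, 0.611, -0.001]
wrist_force: [-0.9, 0.0, -2.9]
finger_gap: 0.0586
```

Call:
servo_tool --targets '[{"xyz": [0,0,0.003],"twist": [0,0,0],"jaw": 0.45},{"xyz": [0,0,0.006],"twist": [0,0,0],"jaw": 0.45},{"xyz": [0,0,0.008],"twist": [0,0,0],"jaw": 0.45},{"xyz": [0,0,0.008],"twist": [0,0,0],"jaw": 0.45},{"xyz": [0,0,0.008],"twist": [0,0,0],"jaw": 0.45}]'

```text
clock: 15.22
tcp_pos: [0.5807, -0.0679, 0.0605]
orientation: [0.0, 0.79, 0.613, 0.0]
wrist_force: [0.4, -0.4, -3.6]
finger_gap: 0.0582
```

```bash
python3 - <<'E'
from h import *
go(.5805,-.0685,.056)
E
```

```text
t 15.22 tcp [ 0.5807 -0.0679  0.0605] F [ 0.4 -0.4 -3.6] gap 0.0582 xax [0.249 0.969 0.   ]
shift [-0.0006 -0.      0.0045]
```

Call:
servo_tool --targets '[{"xyz": [-0.0003,0,0.0015],"twist": [0,0,0],"jaw": 0.45},{"xyz": [-0.0003,0,0.0025],"twist": [0,0,0],"jaw": 0.45},{"xyz": [-0.0003,0,0.003],"twist": [0,0,0],"jaw": 0.45},{"xyz": [-0.0003,0,0.003],"twist": [0,0,0],"jaw": 0.45}]'

```text
clock: 15.55
tcp_pos: [0.5804, -0.0689, 0.0574]
orientation: [0.0, 0.791, 0.612, 0.0]
wrist_force: [-0.6, 0.5, -3.8]
finger_gap: 0.0584
```

Call:
servo_tool --targets '[{"xyz": [0,0,0.0007],"twist": [0,0,0],"jaw": 0.45},{"xyz": [0,0,0.001],"twist": [0,0,0],"jaw": 0.45},{"xyz": [0,0,0.001],"twist": [0,0,0],"jaw": 0.45}]'

```text
clock: 15.8
tcp_pos: [0.5804, -0.0689, 0.0563]
orientation: [-0.0, 0.791, 0.612, 0.0]
wrist_force: [0.9, -0.5, -3.2]
finger_gap: 0.0584
```

Call:
servo_tool --targets '[{"xyz": [0,0,0.0005],"twist": [0,0,0],"jaw": 0.45},{"xyz": [0,0,0.001],"twist": [0,0,0],"jaw": 0.45},{"xyz": [0,0,0.001],"twist": [0,0,0],"jaw": 0.45}]'

```text
clock: 16.05
tcp_pos: [0.5804, -0.069, 0.0562]
orientation: [0.0, 0.791, 0.612, 0.0]
wrist_force: [-3.3, 0.6, 4.1]
finger_gap: 0.0583
```

Call:
servo_tool --targets '[{"xyz": [0,0,0],"twist": [0,0,0],"jaw": 0.85},{"xyz": [0,0,0],"twist": [0,0,0],"jaw": 1},{"xyz": [0,0,0],"twist": [0,0,0],"jaw": 1},{"xyz": [0,0,0],"twist": [0,0,0],"jaw": 1},{"xyz": [0,0,-0.02],"twist": [0,0,0],"jaw": 1},{"xyz": [0,0,-0.06],"twist": [0,0,0],"jaw": 1},{"xyz": [0,0,-0.09],"twist": [0,0,0],"jaw": 1},{"xyz": [-0.02,-0.04,-0.09],"twist": [0,0,-0.1],"jaw": 1},{"xyz": [-0.0453,-0.08,-0.09],"twist": [0,0,-0.2],"jaw": 1},{"xyz": [-0.0453,-0.1036,-0.09],"twist": [0,0,-0.3],"jaw": 1},{"xyz": [-0.0453,-0.1036,-0.09],"twist": [0,0,-0.414],"jaw": 0.8},{"xyz": [-0.0453,-0.1036,-0.09],"twist": [0,0,-0.414],"jaw": 0.8}]'

```text
clock: 17.05
tcp_pos: [0.4671, -0.0867, 0.1456]
orientation: [-0.0, 0.647, 0.762, 0.0]
wrist_force: [0.2, 0.0, -0.2]
finger_gap: 0.0684
```

```bash
python3 - <<'E'
from h import *
crops('r3',.076)
go(.4687,-.087,.032)
E
```

```text
t 17.15 tcp [ 0.4698 -0.0872  0.1459] F [ 0.3 -0.2 -0.1] gap 0.0684 xax [-0.157  0.988 -0.001]
shift [ 0.0005 -0.0013  0.1139]
```

View pics/r3.png

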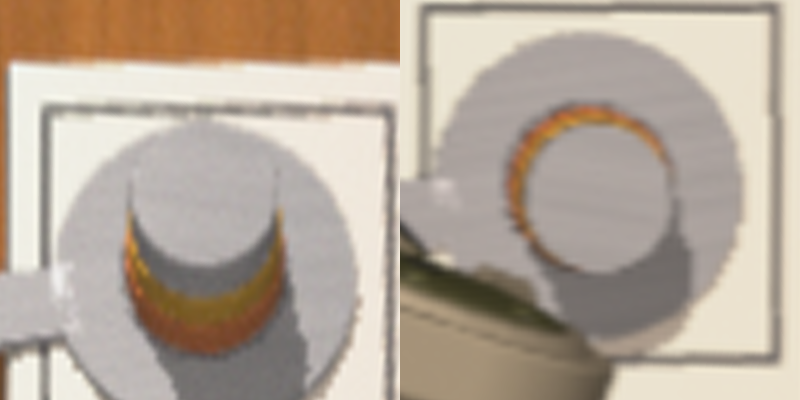

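The cap sits centred on the brass (top view centre about px (600,198), expected (600,197)). Next I go down onto the grip.

Call:
servo_tool --targets '[{"xyz": [0.0003,-0.001,0.03],"twist": [0,0,0],"jaw": 0.8},{"xyz": [0.0003,-0.001,0.06],"twist": [0,0,0],"jaw": 0.8},{"xyz": [0.0003,-0.001,0.085],"twist": [0,0,0],"jaw": 0.8},{"xyz": [0.0003,-0.001,0.1],"twist": [0,0,0],"jaw": 0.7},{"xyz": [0.0003,-0.001,0.108],"twist": [0,0,0],"jaw": 0.6},{"xyz": [0.0003,-0.001,0.113],"twist": [0,0,0],"jaw": 0.5},{"xyz": [0.0003,-0.001,0.113],"twist": [0,0,0],"jaw": 0.45},{"xyz": [0.0003,-0.001,0.113],"twist": [0,0,0],"jaw": 0.4},{"xyz": [0.0003,-0.001,0.113],"twist": [0,0,0],"jaw": 0.4}]'

```text
clock: 17.9
tcp_pos: [0.469, -0.0871, 0.0334]
orientation: [0.001, 0.648, 0.762, 0.0]
wrist_force: [0.1, -1.1, 0.5]
finger_gap: 0.0342
```

```bash
python3 - <<'E'
from h import *
c=env.read_camera('side')
cv2.imwrite('pics/g.png',cv2.resize(cv2.cvtColor(c['color'][190:270,160:260],cv2.COLOR_RGB2BGR),None,fx=6,fy=6,interpolation=cv2.INTER_CUBIC))
go(.4687,-.087,.032)
E
```

```text
t 17.95 tcp [ 0.4689 -0.0871  0.0334] F [ 0.5 -0.4  0.6] gap 0.0341 xax [-0.16   0.987 -0.001]
shift [ 0.0001 -0.0002  0.0014]
```

View pics/g.png

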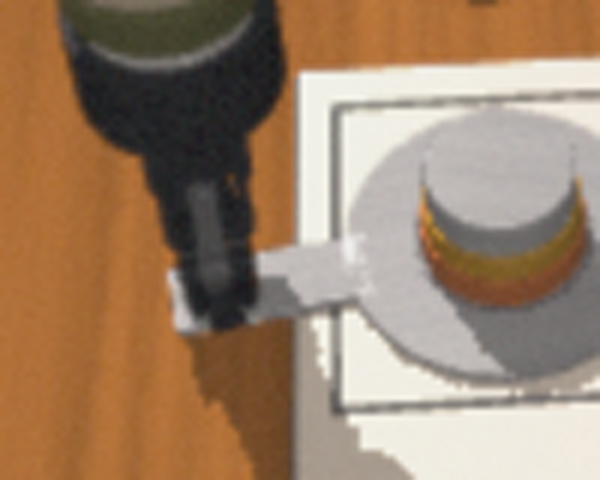

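The fingers stand either side of the grip. Closing.

Call:
servo_tool --targets '[{"xyz": [0,0,0],"twist": [0,0,0],"jaw": 0.3},{"xyz": [0,0,0],"twist": [0,0,0],"jaw": 0.22},{"xyz": [0,0,0],"twist": [0,0,0],"jaw": 0.15},{"xyz": [0,0,0],"twist": [0,0,0],"jaw": 0.1},{"xyz": [0,0,0],"twist": [0,0,0],"jaw": 0.05},{"xyz": [0,0,0],"twist": [0,0,0],"jaw": 0.05},{"xyz": [0,0,0],"twist": [0,0,0],"jaw": 0.05}]' --squeeze 40

```text
clock: 18.53
tcp_pos: [0.4683, -0.0868, 0.0332]
orientation: [0.001, 0.648, 0.762, 0.0]
wrist_force: [-0.9, 0.3, 6.3]
finger_gap: 0.0175
```

```bash
python3 - <<'E'
from h import *
s=env.get_state()
for hot in((.5869,-.2568),(.586,-.2583)):
  for pl in ((.5808,-.0688),(.5808,-.0682),(.581,-.0704)):
    d=np.array(hot)-pl; print(hot,pl,d)
t=s['tcp_pos']; go(t[0]+.0056,t[1]-.1885,t[2])
# hot from recent pictures, refit of both cameras (same code) and plate
for k in('side','top'):
    c=np.load('r2'+k+'.npy',allow_pickle=True).item()
    print(k,*fit(c,(352,185) if k=='top' else (250,280),.02,.076,tol=30))
E
```

```text
(0.5869, -0.2568) (0.5808, -0.0688) [ 0.0061 -0.188 ]
(0.5869, -0.2568) (0.5808, -0.0682) [ 0.0061 -0.1886]
(0.5869, -0.2568) (0.581, -0.0704) [ 0.0059 -0.1864]
(0.586, -0.2583) (0.5808, -0.0688) [ 0.0052 -0.1895]
(0.586, -0.2583) (0.5808, -0.0682) [ 0.0052 -0.1901]
(0.586, -0.2583) (0.581, -0.0704) [ 0.005  -0.1879]
t 18.53 tcp [ 0.4683 -0.0868  0.0332] F [-0.9  0.3  6.3] gap 0.0175 xax [-0.16   0.987 -0.   ]
shift [-0.187  -0.0247  0.    ]
side [ 0.5875 -0.2548  0.0737] 186 0.0005
top [ 0.5859 -0.2581  0.0729] 151 0.0007
```

Call:
servo_tool --targets '[{"xyz": [-0.002,-0.0003,0],"twist": [0,0,0],"jaw": 0.05},{"xyz": [-0.0059,-0.0008,0],"twist": [0,0,0],"jaw": 0.05},{"xyz": [-0.0119,-0.0016,0],"twist": [0,0,0],"jaw": 0.05},{"xyz": [-0.0198,-0.0026,0],"twist": [0,0,0],"jaw": 0.05},{"xyz": [-0.0297,-0.0039,0],"twist": [0,0,0],"jaw": 0.05},{"xyz": [-0.0397,-0.0052,0],"twist": [0,0,0],"jaw": 0.05},{"xyz": [-0.0496,-0.0066,0],"twist": [0,0,0],"jaw": 0.05},{"xyz": [-0.0575,-0.0076,0],"twist": [0,0,0],"jaw": 0.05},{"xyz": [-0.0635,-0.0084,0],"twist": [0,0,0],"jaw": 0.05},{"xyz": [-0.0674,-0.0089,0],"twist": [0,0,0],"jaw": 0.05},{"xyz": [-0.0694,-0.0092,0],"twist": [0,0,0],"jaw": 0.05},{"xyz": [-0.0694,-0.0092,0],"twist": [0,0,0],"jaw": 0.05}]'

```text
clock: 19.53
tcp_pos: [0.4702, -0.153, 0.0331]
orientation: [-0.002, 0.646, 0.763, 0.003]
wrist_force: [0.9, 14.4, 10.8]
finger_gap: 0.0178
```

```bash
python3 - <<'E'
from h import *
c=env.read_camera('side')
cv2.imwrite('pics/sl.png',cv2.resize(cv2.cvtColor(c['color'][190:350,160:300],cv2.COLOR_RGB2BGR),None,fx=3.5,fy=3.5,interpolation=cv2.INTER_CUBIC))
go(.4683+.0056,-.0868-.1885,.0332)
E
```

```text
t 19.58 tcp [ 0.4702 -0.1529  0.0331] F [ 1.8 14.7 10.6] gap 0.0172 xax [-0.166  0.986  0.007]
shift [-0.1213 -0.0166 -0.0009]
```

View pics/sl.png

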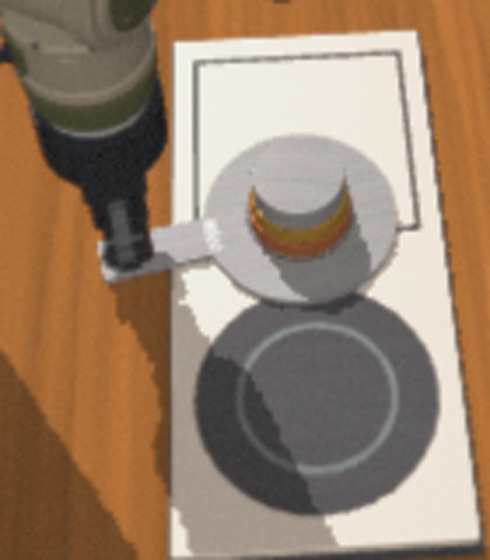

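Call:
servo_tool --targets '[{"xyz": [-0.002,-0.0003,0],"twist": [0,0,0],"jaw": 0.05},{"xyz": [-0.006,-0.0008,0],"twist": [0,0,0],"jaw": 0.05},{"xyz": [-0.012,-0.0016,0],"twist": [0,0,0],"jaw": 0.05},{"xyz": [-0.02,-0.0026,0],"twist": [0,0,0],"jaw": 0.05},{"xyz": [-0.03,-0.004,0],"twist": [0,0,0],"jaw": 0.05},{"xyz": [-0.04,-0.0053,0],"twist": [0,0,0],"jaw": 0.05},{"xyz": [-0.05,-0.0066,0],"twist": [0,0,0],"jaw": 0.05},{"xyz": [-0.06,-0.0079,0],"twist": [0,0,0],"jaw": 0.05},{"xyz": [-0.07,-0.0092,0],"twist": [0,0,0],"jaw": 0.05},{"xyz": [-0.078,-0.0103,0],"twist": [0,0,0],"jaw": 0.05},{"xyz": [-0.084,-0.0111,0],"twist": [0,0,0],"jaw": 0.05},{"xyz": [-0.088,-0.0116,0],"twist": [0,0,0],"jaw": 0.05}]'

```text
clock: 20.58
tcp_pos: [0.4728, -0.2408, 0.0331]
orientation: [-0.002, 0.646, 0.764, 0.004]
wrist_force: [1.3, 18.5, 14.0]
finger_gap: 0.0173
```

Call:
servo_tool --targets '[{"xyz": [-0.004,-0.0005,0],"twist": [0,0,0],"jaw": 0.05},{"xyz": [-0.008,-0.001,0],"twist": [0,0,0],"jaw": 0.05},{"xyz": [-0.012,-0.0016,0],"twist": [0,0,0],"jaw": 0.05},{"xyz": [-0.015,-0.002,0],"twist": [0,0,0],"jaw": 0.05},{"xyz": [-0.018,-0.0024,0],"twist": [0,0,0],"jaw": 0.05},{"xyz": [-0.02,-0.0026,0],"twist": [0,0,0],"jaw": 0.05},{"xyz": [-0.02,-0.0026,0],"twist": [0,0,0],"jaw": 0.05},{"xyz": [-0.02,-0.0026,0],"twist": [0,0,0],"jaw": 0.05}]'

```text
clock: 21.25
tcp_pos: [0.4734, -0.2608, 0.0331]
orientation: [-0.002, 0.646, 0.764, 0.003]
wrist_force: [1.2, 15.8, 14.1]
finger_gap: 0.0176
```

```bash
cat >> h.py <<'E'
def crop2(n,z=.026):
    out=[]
    for k in('side','top'):
        c=env.read_camera(k); np.save(n+k+'.npy',c,allow_pickle=True); e,M=cam(c)
        X,Y=np.meshgrid(np.linspace(.50,.68,400),np.linspace(-.17,-.35,400)); P=np.stack([X,Y,np.full_like(X,z)],-1).reshape(-1,3)
        K=np.array([[c['fx'],0,c['cx']],[0,c['fy'],c['cy']],[0,0,1]])
        p,_=cv2.projectPoints(P,cv2.Rodrigues(M.T)[0],-M.T@e,K,np.array([c['k1'],0,0,0.])); p=p.reshape(400,400,2).astype(np.float32)
        out.append(cv2.cvtColor(cv2.remap(c['color'],p[...,0],p[...,1],cv2.INTER_CUBIC),cv2.COLOR_RGB2BGR))
    cv2.imwrite('pics/'+n+'.png',np.hstack(out))
E
python3 - <<'E'
from h import *
crop2('e1')
go(.4683+.0056,-.0868-.1885,.0332)
E
```

```text
t 21.35 tcp [ 0.4735 -0.2608  0.0332] F [-0.2 15.6 13.1] gap 0.0173 xax [-0.166  0.986  0.007]
shift [-0.0144 -0.002  -0.0002]
```

View pics/e1.png

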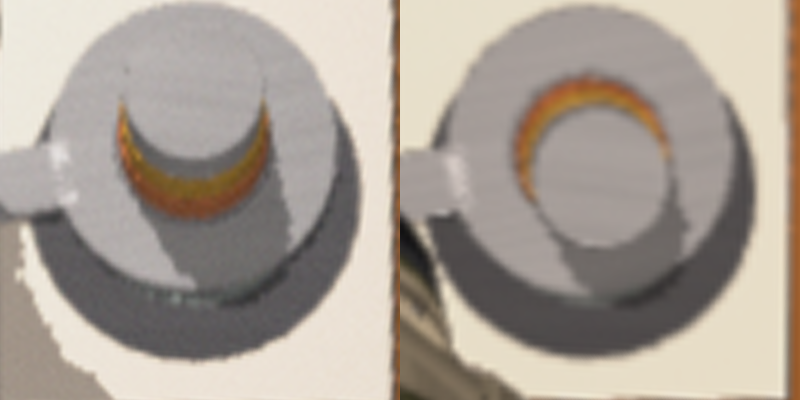

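```bash
cat >> h.py <<'E'
def plate(c,x0,y0,s=.015):
    "plate rim circle (r 65 mm at z .026) by boundary of light-grey mask -> edges, robust fit"
    W,d,e=world(c); P=e+d*((.026-e[2])/d[...,2])[...,None]
    g=cv2.cvtColor(c['color'],cv2.COLOR_RGB2GRAY); E=cv2.Canny(g,30,80)>0
    q=P[E][:,:2]; q=q[abs(np.hypot(*(q-[x0,y0]).T)-.065)<.03]
    b=max(((np.sum(abs(np.hypot(*(q-[x,y]).T)-.065)<.0012),x,y) for x in np.arange(x0-s,x0+s,.001) for y in np.arange(y0-s,y0+s,.001)))
    k=q[abs(np.hypot(*(q-b[1:]).T)-.065)<.003]
    r=least_squares(lambda v:np.hypot(*(k-v).T)-.065,b[1:],loss='soft_l1',f_scale=.0007).x
    return np.round(r,4),int(b[0]),len(k)
E
python3 - <<'E'
from h import *
H=dict(top=np.array([.5859,-.2582]),side=np.array([.5876,-.2550]))
for k in('side','top'):
    c=np.load('e1'+k+'.npy',allow_pickle=True).item()
    r=plate(c,.585,-.238); print(k,r,'to go',H[k]-r[0])
    c=np.load('r2'+k+'.npy',allow_pickle=True).item(); print('  start',plate(c,.581,-.068))
s=env.get_state(); print(s['joint_pos'],s['orientation'])
E
```

```text
side (array([ 0.5871, -0.2355]), 149, 201) to go [ 0.0005 -0.0195]
  start (array([ 0.5837, -0.0719]), 82, 120)
top (array([ 0.5852, -0.2377]), 103, 174) to go [ 0.0007 -0.0205]
  start (array([ 0.581 , -0.0701]), 101, 160)
[-0.6560252   0.39245162 -0.35752058  0.82438717  0.00704931 -0.82321761] [-0.00194093  0.64559462  0.76367008  0.00343943]
```

Call:
servo_tool --targets '[{"xyz": [-0.002,-0.0003,0],"twist": [0,0,0],"jaw": 0.05},{"xyz": [-0.005,-0.0007,0],"twist": [0,0,0],"jaw": 0.05},{"xyz": [-0.009,-0.0012,0],"twist": [0,0,0],"jaw": 0.05},{"xyz": [-0.013,-0.0018,0],"twist": [0,0,0],"jaw": 0.05},{"xyz": [-0.0165,-0.0022,0],"twist": [0,0,0],"jaw": 0.05},{"xyz": [-0.0185,-0.0025,0],"twist": [0,0,0],"jaw": 0.05},{"xyz": [-0.0195,-0.0027,0],"twist": [0,0,0],"jaw": 0.05},{"xyz": [-0.0195,-0.0027,0],"twist": [0,0,0],"jaw": 0.05},{"xyz": [-0.0195,-0.0027,0],"twist": [0,0,0],"jaw": 0.05}]'

```text
clock: 22.1
tcp_pos: [0.474, -0.28, 0.0331]
orientation: [-0.002, 0.645, 0.764, 0.004]
wrist_force: [1.0, 17.2, 13.6]
finger_gap: 0.0171
```

```bash
python3 - <<'E'
from h import *
crop2('e2')
H=dict(top=np.array([.5859,-.2582]),side=np.array([.5876,-.2550]))
for k in('side','top'):
    c=np.load('e2'+k+'.npy',allow_pickle=True).item()
    r=plate(c,.586,-.257); print(k,r,'to go',H[k]-r[0])
go(.4,0,0)
E
```

```text
side (array([ 0.5876, -0.2545]), 166, 214) to go [ 0.     -0.0005]
top (array([ 0.5859, -0.2566]), 126, 169) to go [ 0.     -0.0016]
t 22.2 tcp [ 0.474  -0.28    0.0331] F [ 1.  17.3 14. ] gap 0.0177 xax [-0.167  0.986  0.008]
shift [ 0.2881 -0.0264  0.0354]
```

View pics/e2.png

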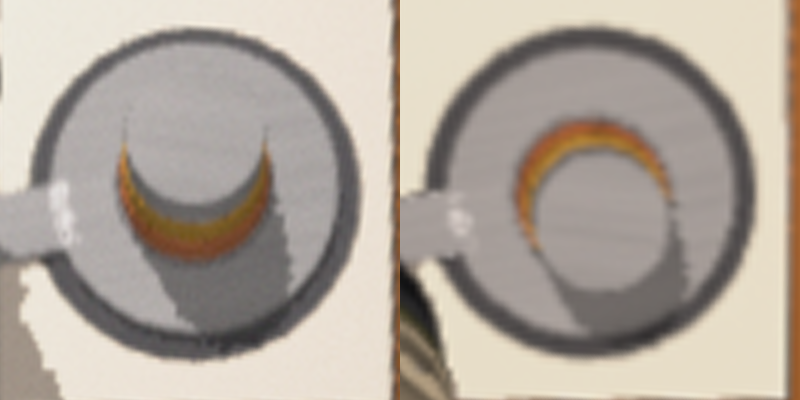

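Call:
servo_tool --targets '[{"xyz": [-0.0005,0,0],"twist": [0,0,0],"jaw": 0.05},{"xyz": [-0.001,0,0],"twist": [0,0,0],"jaw": 0.05},{"xyz": [-0.001,0,0],"twist": [0,0,0],"jaw": 0.05},{"xyz": [-0.001,0,0],"twist": [0,0,0],"jaw": 0.05},{"xyz": [0.0,0,0],"twist": [0,0,0],"jaw": 0.05},{"xyz": [0.001,0,0],"twist": [0,0,0],"jaw": 0.05},{"xyz": [0.001,0,0],"twist": [0,0,0],"jaw": 0.05}]'

```text
clock: 22.78
tcp_pos: [0.474, -0.2799, 0.0332]
orientation: [-0.001, 0.646, 0.764, 0.003]
wrist_force: [1.1, 12.9, 11.2]
finger_gap: 0.017
```

Call:
servo_tool --targets '[{"xyz": [0.001,0,-0.0005],"twist": [0,0,0],"jaw": 0.05},{"xyz": [0.002,0,-0.001],"twist": [0,0,0],"jaw": 0.05},{"xyz": [0.003,0,-0.001],"twist": [0,0,0],"jaw": 0.05},{"xyz": [0.003,0,-0.001],"twist": [0,0,0],"jaw": 0.05}]'

```text
clock: 23.12
tcp_pos: [0.4736, -0.2792, 0.0332]
orientation: [-0.001, 0.647, 0.763, 0.002]
wrist_force: [2.9, 5.5, 0.3]
finger_gap: 0.0177
```

```bash
cat >> h.py <<'E'
def chk(n):
    H=dict(top=np.array([.5859,-.2582]),side=np.array([.5876,-.2550]))
    crop2(n)
    for k in('side','top'):
        c=np.load(n+k+'.npy',allow_pickle=True).item(); r=plate(c,.586,-.257); print(k,r,'to go',H[k]-r[0])
    go(.4,0,0)
E
python3 -c "
from h import *
chk('e3')"
```

```text
side (array([ 0.5875, -0.2554]), 159, 214) to go [1.e-04 4.e-04]
top (array([ 0.5858, -0.2575]), 113, 160) to go [ 1.e-04 -7.e-04]
t 23.22 tcp [ 0.4736 -0.2792  0.0332] F [3.2 6.5 0.3] gap 0.0171 xax [-0.164  0.986  0.003]
shift [ 0.2874 -0.0269  0.0341]
```

Call:
servo_tool --targets '[{"xyz": [0.001,0,0],"twist": [0,0,0],"jaw": 0.05},{"xyz": [0.0018,0,0],"twist": [0,0,0],"jaw": 0.05},{"xyz": [0.0018,0,0],"twist": [0,0,0],"jaw": 0.05},{"xyz": [0.0018,0,0],"twist": [0,0,0],"jaw": 0.25},{"xyz": [0.0018,0,0],"twist": [0,0,0],"jaw": 0.4},{"xyz": [0.0018,0,0],"twist": [0,0,0],"jaw": 0.6},{"xyz": [0.0018,0,0],"twist": [0,0,0],"jaw": 0.6},{"xyz": [0.0018,0,0],"twist": [0,0,0],"jaw": 0.6}]'

```text
clock: 23.88
tcp_pos: [0.4724, -0.2799, 0.0334]
orientation: [0.0, 0.648, 0.762, -0.0]
wrist_force: [-0.0, -0.7, -0.0]
finger_gap: 0.0512
```

Call:
servo_tool --targets '[{"xyz": [0,0,-0.015],"twist": [0,0,0],"jaw": 0.6},{"xyz": [0,0,-0.04],"twist": [0,0,0],"jaw": 0.6},{"xyz": [0,0,-0.07],"twist": [0,0,0],"jaw": 0.6},{"xyz": [0,0,-0.1],"twist": [0,0,0],"jaw": 0.6},{"xyz": [0,-0.02,-0.12],"twist": [0,0,0],"jaw": 0.6},{"xyz": [0,-0.03,-0.12],"twist": [0,0,0],"jaw": 0.6},{"xyz": [0,-0.03,-0.12],"twist": [0,0,0],"jaw": 0.6},{"xyz": [0,-0.03,-0.12],"twist": [0,0,0],"jaw": 0.6}]'

```text
clock: 24.55
tcp_pos: [0.4425, -0.2843, 0.1529]
orientation: [-0.0, 0.648, 0.761, 0.0]
wrist_force: [0.4, 1.9, 0.1]
finger_gap: 0.0514
```

```bash
python3 - <<'E'
from h import *
chk('e4')
for k,seed in(('top',None),('side',None)):
    c=np.load('e4'+k+'.npy',allow_pickle=True).item(); W,d,e=world(c)
    near=np.hypot(W[...,0]-.586,W[...,1]+.256)<.06
    m=near&(W[...,2]>.07); print(k,'cap-level pts',m.sum(),'z med',np.median(W[m][:,2]),'xy',W[m][:,:2].mean(0), 'mid-range',(W[m][:,:2].min(0)+W[m][:,:2].max(0))/2)
    a=np.load(k+'0.npy',allow_pickle=True).item()
    for o,(x,y) in dict(jar=(.76,.165),cup=(.74,.37),brush=(.77,-.12)).items():
        V=world(a)[0]; f=lambda Q:np.round(np.median(Q[(np.hypot(Q[...,0]-x,Q[...,1]-y)<.1)&(Q[...,2]>.008)][:,:2],0),4)
        print(o,f(V),f(W))
E
```

```text
side (array([ 0.5874, -0.2556]), 164, 216) to go [0.0002 0.0006]
top (array([ 0.5856, -0.2574]), 121, 169) to go [ 0.0003 -0.0008]
t 24.65 tcp [ 0.4427 -0.2839  0.1521] F [-0.4 -0.3 -0.7] gap 0.051 xax [-0.16   0.987  0.002]
shift [0.2869 0.0035 0.1526]
top cap-level pts 414 z med 0.0762188972219956 xy [ 0.58455635 -0.25783512] mid-range [ 0.58498917 -0.25801437]
jar [0.7497 0.1623] [0.7499 0.1623]
cup [0.7186 0.3646] [0.7179 0.3649]
brush [ 0.784  -0.1016] [ 0.784  -0.1011]
side cap-level pts 635 z med 0.07589340623769891 xy [ 0.58652867 -0.25852594] mid-range [ 0.58605535 -0.2568142 ]
jar [0.7585 0.1464] [0.7583 0.1469]
cup [0.7137 0.337 ] [0.7137 0.3376]
brush [ 0.7855 -0.1106] [ 0.7855 -0.1105]
```

Everything is centred to about 1 mm, and the jar, cup and brush haven't moved. Handing in.

```bash
python3 -c "
from h import *
print(env.hand_in())"
```

```text
the job is handed in; nothing more can be done
None
```

I stacked the copper, brass and steel cap discs on the carrier plate in that order, setting each down until the wrist force showed light contact. I then slid the plate by its grip, without lifting it, onto the heating field, let go and backed the arm clear. The job was handed in at about 24.7 s on the robot's clock.

Last checks, after letting go:
- **Plate:** it sits within about 1 mm of the field centre. The two cameras disagree slightly on the direction: along y, one reads 0.6 mm past and the other 0.8 mm short.
- **Stack:** the cap top is at 76 mm, the full stack height, and its centre is within about 1 mm of the plate centre (one rougher side-camera estimate gave 3 mm).
- **Jar, cup and brush:** they read the same as at the start, to within 1 mm.
- **Forces:** the largest wrist force I read during the slide was about 23 N, well under the limit. I eased it off before opening the fingers.

The cameras are only calibrated to about 2 mm, so these centring figures could be off by that much.

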